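# Send the sachet caddy past the spring stop

### The job

Send the sachet caddy through the pass lane; nothing needs to be gripped or lifted. With the fingertips hold down the long spring bar in the lane floor, behind the caddy, so that the two stop pins drop, and keep it down while you push the caddy over the pins until it stands against the end wall; then take the hand away so that the pins spring up behind it. Never lift or tip the caddy, do not let the bar rise while the caddy is over the pins, and leave the shaker and the small cup where they stand.

Things in the scene. Friction and masses are not known exactly. Their poses are not given: they have to be found in the camera images.
- pass_lane: Fixed aluminium lane on the table, open at the top and near end, 228 x 124 mm. Origin: on the table top, on the centre line, level with the stop pins; x along the lane to its closed end (the caddy's way), y left, z up. Runs from x = -142 (open end) to +80 mm (end wall inner face). Side guides 96 mm apart, tops at z = 44 mm; end wall top 50 mm. It is level, yaw varies.
- lane_end (a point): Point on the lane's centre line at the inner face of the end wall, at runner height: lane x = 80, y = 0, z = 30 mm. The caddy slides on two white runners, tops 30 mm above the table, covering 31 to 48 mm either side of the centre line; the 62 mm wide gap between them, in which the stop bar lies, takes the fingertips.
- stop_bar (a joint): How far the spring bar is pressed straight down, m: 0 = up (rest), 0.014 = at its stop. At 0.010 or more its two stop pins are below the runner tops and the caddy can pass. The spring needs about 3.6 N to start and 7.3 N at the stop; let go, the bar rises by itself. It stays level wherever it is pressed.
- bar_near_end (a point): Middle of the near end edge of the spring bar, on its top face; moves down with the bar. One flat steel bar, 185 x 50 x 6 mm, on the lane's centre line from lane x = -140 to +45 mm, running on under the caddy; its flat top is 29 mm above the table when up, 1 mm below the runner tops, 15 mm when fully down.
- pin_left (a point): Centre of the top of the left stop pin (lane x = 0, y = +38 mm). The pins are part of the bar and move down with it: round, steel, 10 mm across, coming up through the runners and standing 10 mm above the runner tops when the bar is up.
- pin_right (a point): Centre of the top of the right stop pin, like the left one (lane x = 0, y = -38 mm).
- caddy: Loose black box of upright paper sachets, 90 x 64 mm, walls 42 mm high, 60 mm with sachets, 0.18 to 0.35 kg. Stands on the runners, its 90 mm side across the lane (3 mm play each side). Origin: centre of underside; x along the 90 mm side (lane +y), y to the near end. The wall to push is 32 mm behind the origin. Starts with its origin 40 to 60 mm before the pins; home is 48 mm past them.
- shaker: A bystander: loose shaker, 41 mm across, 84 mm high, on the table to the right of the lane. Origin: centre of its underside. To be left alone.
- ramekin: A bystander: loose small dip cup, 65 mm across, 37 mm high, on the table to the right of the lane. Origin: centre of its underside. To be left alone.

How it is judged:
By the outcome, as a careful person would: the job done as asked, in the order asked, and still so for the second after the job is handed in, with the robot touching nothing.
It also fails if it takes over 35 s, if anything falls off the work surface, if the arm or the gripper's body presses on something with over 40 N, if the wrist force passes 120 N, or if a joint passes its speed limit or range.

### The arm

A 6-joint arm with a two-finger parallel gripper is mounted at the origin on a cart in front of the work surface, level with it; the furniture and walls round the work are solid. World frame = base frame: x ahead of the robot, y to its left, z up, the work surface at z = 0. Lengths are in mm, angles in rad, forces in N, time in s.
With the tool pointing down it reaches from about 300 to 775 mm from the base axis. Payload 14.6 kg.
Tool frame: the origin (TCP) lies midway between the tips of the shut fingers; the grasp point (between the pads) lies manip.grasp_offset behind it (manip.grasp_offset is the distance from the TCP to the grasp point, in mm); z points along the fingers, y is the direction in which the jaws open and shut (so a half turn about z gives the same grasp; the last joint's range is limited). The gripper opens to 94 mm and grips with 3 to 60 N. Pads are 16 mm wide; open, the fingers measure 119 mm over their backs; the gripper's body (75 mm by 177 mm) begins 78 mm behind the grasp point.
Start: joints at [-1.392, 0.3, 1.521, -0, 1.321, -0.067], TCP at [133.826, -533.46, 205.446] pointing down, gripper open.
Joint ranges: [-3.03, 3.03], [-0.79, 2.21], [0.23, 2.52], [-1.04, 4.18], [0, 3.07], [-2.55, 2.55]. Speed limits (rad/s): [2.22, 2.22, 2.57, 3.14, 3.14, 3.14].

### API

Orientations are given as [roll, pitch, yaw] about the fixed x, y, z axes, in that order (R = Rz(yaw) Ry(pitch) Rx(roll)).
In Python, from cell import monitor, vision, order, manip gives the robot as it stands.
- The arm moves only by the shell command python3 -m jog 'ROWS' [FORCE]. ROWS is JSON, a list of rows, each a list of 7 numbers: the shift along the tool's x, y, z in cm, then the turn, a rotation vector about the tool's x, y, z in rad, then the opening in per cent of the stroke, from 0 (shut) to 100 (fully open). In form: [[tx, ty, tz, rx, ry, rz, jaw], ...]. A call has 1 to 8 rows; each row shifts and turns the commanded pose from where the row before left it, along the tool's axes as they then stand; what a row does not reach is not made up. A row lasts 1/10 s, in which the tool goes at most 50 mm and 8.59 degrees, less where a joint would pass 70% of its speed; a pose out of reach is approached as far as the arm can. A call is refused whole if a number of a shift passes 5 or a number of a turn 0.15, either way. A call with a gripper value outside its range is refused whole. The fingers move at their own pace and stop on an object; FORCE is the grip in N (left out, the last holds). Time passes only in rows, so rows that do not move let the fingers close. It gives the time, the measured TCP pose, the force and the opening at its end, in the units of the state.
- monitor.read_state(): the state, without advancing time (a new reading comes with each control period).
- vision.camera(name): name is "scene" or "top"; returns a dict with "color" (400x640x3 uint8, blue, green, red), "fx", "fy", "cx", "cy" (pixels), "cam_to_world" (4x4, takes a point from camera to world coordinates). Camera axes: x right, y down, z forward; pixel columns grow to the right and rows downward; lengths in mm; the calibration is good to about 2 mm. A picture is of the moment at which its call begins. There is no depth.
- order.sign_off(): hands the job in, once; it reports no verdict.
The state is a dict: "clock": time; "joints": joint angles; "qd": joint speeds; "effort": joint torques, N m; "eef_pos": TCP position; "eef_rot": TCP orientation; "wrist_force": force on the tool from outside, world axes, zero at the start; "moment": the same for the moment, N m; "finger_gap": finger opening in mm.
Only numpy, scipy, OpenCV 4.12 (cv2) and the standard library are available. Lean on these libraries where they do the work, as an engineer would, in place of code of your own. Each camera call takes 0.05 s, during which the arm holds its last target.

## Working session

There is one attempt and no reset: what is moved stays moved. The work goes in short steps, Python scripts to look and compute and a shell command to move; the robot and the scene stay as the last step left them, time stands still between calls to the robot, and variables do not carry over. Pictures are saved under pics/ and viewed, and the job is handed in when it is done.

```bash
mkdir -p pics; ls
python3 - <<'E'
from cell import monitor, vision, order, manip
import cv2
print(monitor.read_state()); print(manip.grasp_offset)
for n in("scene","top"):
    c=vision.camera(n); cv2.imwrite(f"pics/{n}0.png",c["color"]); print(n,c["fx"],c["fy"],c["cx"],c["cy"],c["cam_to_world"])
E
```

```text
pics
{'clock': 0.0, 'joints': array([-1.39164059e+00,  3.00494702e-01,  1.52159032e+00, -1.29437720e-05,
        1.32068726e+00, -6.66129354e-02]), 'qd': array([ 7.18348414e-06, -5.40871730e-04,  1.10872401e-03,  1.00264168e-03,
        7.05843770e-04,  7.11466631e-04]), 'effort': array([ 3.81211576e-03, -5.31806195e+01, -3.52744603e+01,  7.08305812e-02,
        2.43988994e-02, -7.65982963e-05]), 'eef_pos': array([ 133.75584692, -533.21552374,  204.86947555]), 'eef_rot': array([-3.14041481e+00, -6.60105770e-05,  2.45771840e-01]), 'wrist_force': array([-0.18224736, -1.06197346, -0.65680313]), 'moment': array([-0.0148946 ,  0.0038724 ,  0.00257573]), 'finger_gap': 94.01814262125362}
18.8
scene 478.42227552693504 478.42227552693504 315.1473629711431 198.92816812359754 [[-8.73879157e-01 -3.12737110e-01  3.72197150e-01  2.26304518e+02]
 [-4.85716320e-01  5.29597264e-01 -6.95418143e-01  2.24786674e+02]
 [ 2.03684676e-02 -7.88493651e-01 -6.14705529e-01  5.88834345e+02]
 [ 0.00000000e+00  0.00000000e+00  0.00000000e+00  1.00000000e+00]]
top 379.2662212609303 379.2662212609303 320.1190674874986 201.53451322447054 [[-8.34404732e-03 -9.84765858e-01  1.73685292e-01  3.64824880e+02]
 [-9.99905948e-01  6.32612383e-03 -1.21686284e-02 -3.75790433e+02]
 [ 1.08844951e-02 -1.73770493e-01 -9.84726025e-01  8.89260156e+02]
 [ 0.00000000e+00  0.00000000e+00  0.00000000e+00  1.00000000e+00]]
```

View pics/scene0.png

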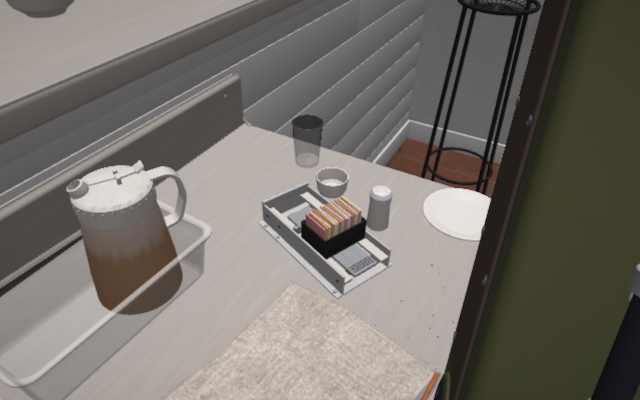

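View pics/top0.png

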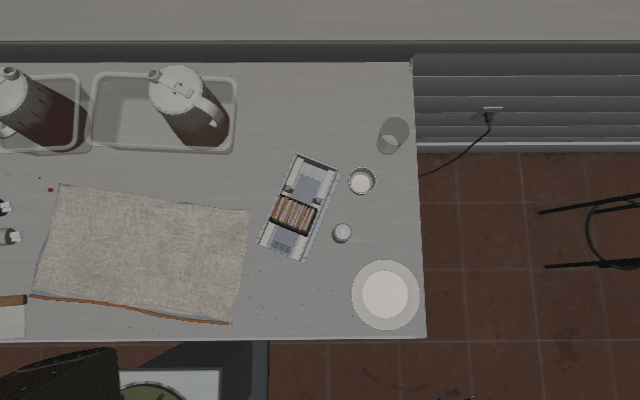

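Run:
```python
import cv2
a=cv2.imread("pics/top0.png")[140:275,240:380]; cv2.imwrite("pics/topz.png",cv2.resize(a,None,fx=4.4,fy=4.4,interpolation=cv2.INTER_CUBIC))
a=cv2.imread("pics/scene0.png")[165:300,250:410]; cv2.imwrite("pics/scz.png",cv2.resize(a,None,fx=4.4,fy=4.4,interpolation=cv2.INTER_CUBIC))
```

```text
(no output)
```

View pics/topz.png

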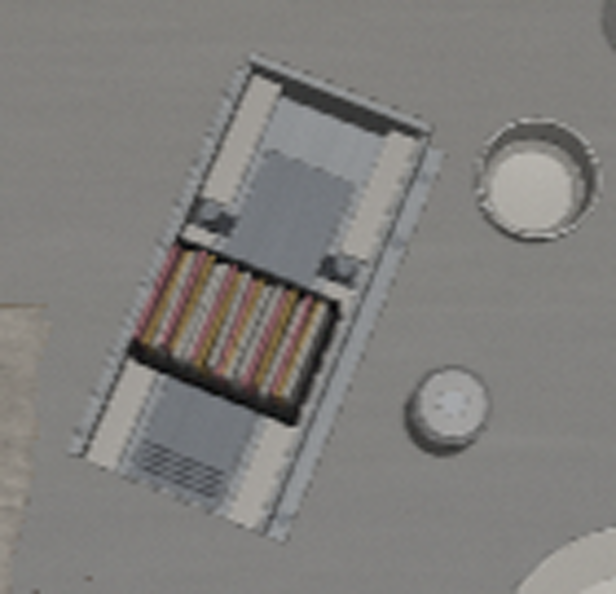

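View pics/scz.png

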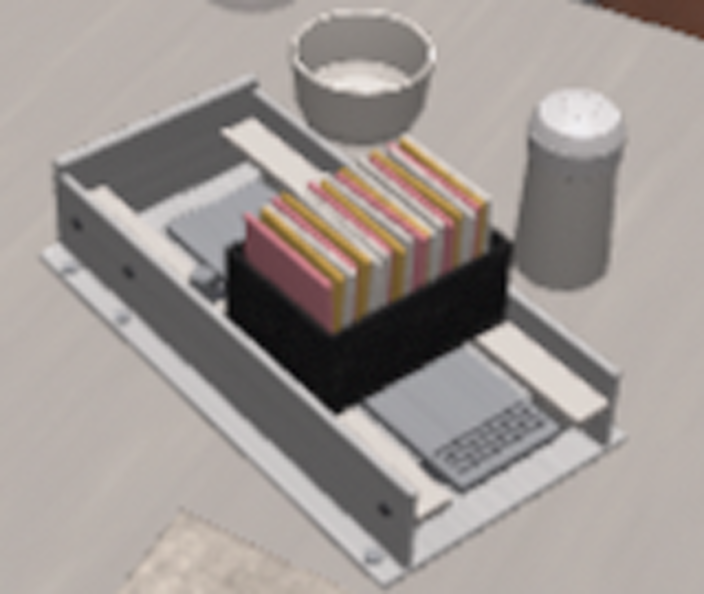

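```bash
cat > h.py <<'E'
import numpy as np, cv2
from cell import monitor, vision
def ray(c,u,v,z):
    T=np.array(c["cam_to_world"]); d=T[:3,:3]@np.array([(u-c["cx"])/c["fx"],(v-c["cy"])/c["fy"],1.]); o=T[:3,3]
    return o+d*(z-o[2])/d[2]
E
python3 - <<'E'
from h import *
P={"top":[((130,470),(-140,25,29)),((222,500),(-140,-25,29)),((268,150),(45,25,29)),((357,180),(45,-25,29)),((213,215),(0,38,40)),((340,268),(0,-38,40))],
"scene":[((461,488),(-140,25,29)),((560,428),(-140,-25,29)),((168,218),(45,25,29)),((205,278),(0,38,40))]}
off={"top":(240,140),"scene":(250,165)}
from math import *
A=[];B=[]
for n in P:
    c=vision.camera(n)
    for (u,v),l in P[n]:
        w=ray(c,(u+.5)/4.4+off[n][0]-.5,(v+.5)/4.4+off[n][1]-.5,l[2]); A.append(l[:2]);B.append(w[:2]); print(n,l,w.round(1))
A=np.array(A,float);B=np.array(B)
for s in (slice(0,6),slice(6,10),slice(0,10)):
    a=A[s];b=B[s]; H=(a-a.mean(0)).T@(b-b.mean(0)); th=atan2(H[0,1]-H[1,0],H[0,0]+H[1,1]); R=np.array([[cos(th),-sin(th)],[sin(th),cos(th)]])
    t=b.mean(0)-R@a.mean(0); print(th,t); print(((b-t)@R-a).round(1).tolist())
E
```

```text
top (-140, 25, 29) [ 414.6 -270.7   29. ]
top (-140, -25, 29) [ 399.  -317.9   29. ]
top (45, 25, 29) [ 582.8 -341.3   29. ]
top (45, -25, 29) [ 566.2 -388.3   29. ]
top (0, 38, 40) [ 545.4 -313.2   40. ]
top (0, -38, 40) [ 517. -379.   40.]
scene (-140, 25, 29) [ 416.  -267.8   29. ]
scene (-140, -25, 29) [ 397.  -313.6   29. ]
scene (45, 25, 29) [ 586.3 -343.6   29. ]
scene (0, 38, 40) [ 547.4 -308.4   40. ]
-0.39357289815509533 [ 533.39369275 -347.19985012]
[[1.0, 0.0], [4.6, 0.5], [-1.7, -0.6], [1.0, -0.4], [-2.0, -2.0], [-3.0, 2.4]]
-0.409554033098649 [ 534.29285747 -346.20499361]
[[0.2, -0.2], [1.1, 0.2], [1.7, -1.9], [-3.0, 1.9]]
-0.40230922429063387 [ 533.7981957  -346.81653281]
[[0.5, -1.7], [4.6, -1.2], [-2.1, -0.7], [1.0, -0.5], [-2.5, -2.5], [-2.9, 1.9], [0.6, 1.6], [1.1, 2.0], [2.1, -1.5], [-2.5, 2.6]]
```

Run:
```python
import cv2
a=cv2.imread("pics/top0.png")[150:206,270:344]; cv2.imwrite("pics/topz2.png",cv2.resize(a,None,fx=10,fy=10,interpolation=cv2.INTER_NEAREST))
```

```text
(no output)
```

View pics/topz2.png

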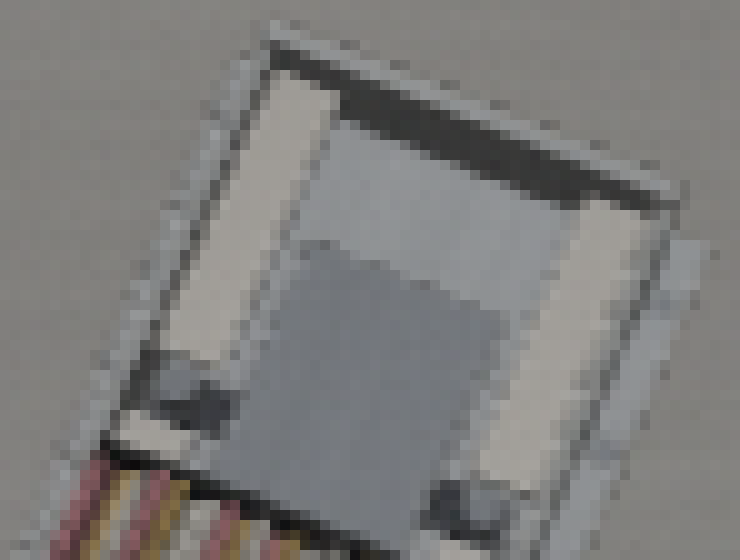

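Run:
```python
from h import *
c=vision.camera("top")
def f(u,v,z): return ray(c,(u)/10+270-.5,(v)/10+150-.5,z)
for n,u,v,z in [("pinL",175,375,40),("pinR",492,517,40),("wL",272,45,50),("wR",665,198,50),("barL",298,247,29),("barR",505,320,29),("runLo",275,72,30),("runLo2",158,350,30),("runRin",590,200,30),("runRin2",478,475,30)]:
    print(n,f(u,v,z).round(1))
a,b=f(275,72,30),f(158,350,30);print(np.arctan2(*(a-b)[[1,0]]))
a,b=f(590,200,30),f(478,475,30);print(np.arctan2(*(a-b)[[1,0]]))
a,b=f(272,45,50),f(665,198,50);print(np.arctan2(*(a-b)[[1,0]])-np.pi/2)
a=cv2.imread("pics/top0.png")[190:266,255:345]; cv2.imwrite("pics/topz3.png",cv2.resize(a,None,fx=8,fy=7.8,interpolation=cv2.INTER_NEAREST))
```

```text
pinL [ 548.9 -310.8   40. ]
pinR [ 515.4 -383.1   40. ]
wL [ 624.  -333.3   50. ]
wR [ 587.3 -423.    50. ]
barL [ 581.6 -338.4   29. ]
barR [ 563.9 -386.5   29. ]
runLo [ 623.6 -333.    30. ]
runLo2 [ 557.  -306.1   30. ]
runRin [ 592.2 -406.6   30. ]
runRin2 [ 527. -380.   30.]
-0.3840675355187453
-0.38764516674626637
-0.38835181329962043
```

View pics/topz3.png

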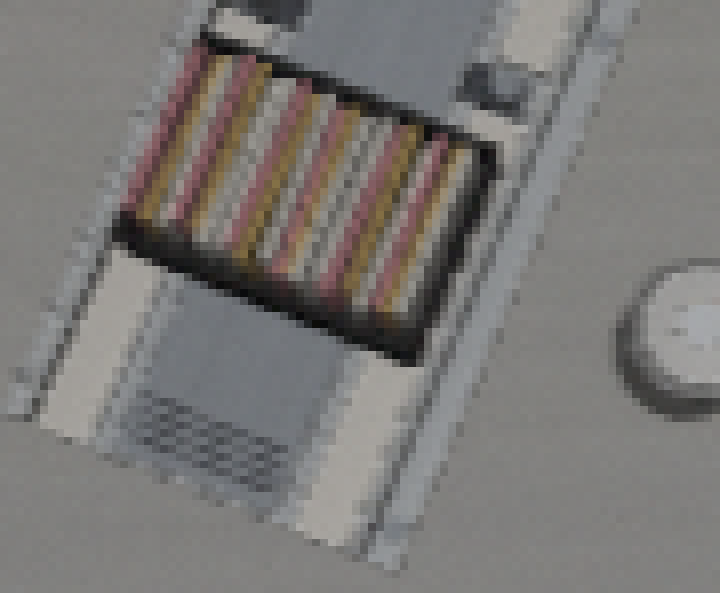

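Run:
```python
from h import *
from math import *
c=vision.camera("top")
def f(u,v,z): return ray(c,u/8+255-.5,v/7.8+190-.5,z)[:2]
def g(u,v,z): return ray(c,(u)/10+270-.5,(v)/10+150-.5,z)[:2]
L=[((-142,48),f(38,425,30)),((-142,-48),f(365,553,30)),((0,38),g(175,375,40)),((0,-38),g(492,517,40)),((80,48),g(272,45,50)),((80,-48),g(665,198,50)),((45,25),g(298,247,29)),((45,-25),g(505,320,29)),((-140,25),f(125,440,29)),((-140,-25),f(280,497,29))]
a=np.array([l for l,_ in L],float);b=np.array([w for _,w in L])
H=(a-a.mean(0)).T@(b-b.mean(0)); th=atan2(H[0,1]-H[1,0],H[0,0]+H[1,1]); R=np.array([[cos(th),-sin(th)],[sin(th),cos(th)]])
t=b.mean(0)-R@a.mean(0); print(th,t); print(((b-t)@R-a).round(1).tolist())
for n,u,v,z in [("nearbotL",112,243,30),("nearbotR",418,362,30),("nearbotmid",265,305,30),("fartopL",200,40,72),("fartopR",497,143,72),("neartopL",118,213,72),("neartopR",425,322,72)]:
    print(n,((f(u,v,z)-t)@R).round(1))
for X in ((-140,0),(-120,0),(-100,0),(13,0)): print(X,R@X+t)
```

```text
-0.389880177340944 [ 532.9377155  -347.30830511]
[[0.1, 0.5], [0.6, -2.8], [0.9, 1.8], [-2.6, -1.7], [-1.1, -0.4], [-0.9, -1.4], [-3.4, 1.7], [-1.5, 0.5], [3.3, -0.7], [4.5, 2.5]]
nearbotL [-85.5  50.1]
nearbotR [-85.1 -43.8]
nearbotmid [-86.    2.7]
fartopL [-26.6  43.5]
fartopR [-23.3 -42.9]
neartopL [-80.  45.]
neartopR [-77.1 -43.7]
(-140, 0) [ 403.44407033 -294.09744288]
(-120, 0) [ 421.9431625  -301.69899463]
(-100, 0) [ 440.44225466 -309.30054637]
(13, 0) [ 544.96212541 -352.24931374]
```

```bash
python3 -m jog '[[4.3,-1.8,0,0,0,0,17],[4.3,-1.8,0,0,0,0,17],[4.3,-1.8,0,0,0,0,17],[4.3,-1.8,0,0,0,0,17],[4.3,-1.8,0,0,0,0,17],[4.3,-1.8,0,0,0,0,17],[4.3,-1.8,0,0,0,0,17],[4.3,-1.8,0,0,0,0,17]]' && python3 -m jog '[[0,0,0,0,0,0.13,17],[0,0,0,0,0,0.13,17],[0,0,0,0,0,0.13,17],[0,0,0,0,0,0.13,17],[0,0,0,0,0,0.12,17],[0,0,0,0,0,0,17],[0,0,0,0,0,0,17]]'
```

```text
clock: 1.1
eef_pos: [433.8, -308.7, 205.6]
eef_rot: [3.141, -0.0, 0.246]
wrist_force: [0.5, -1.5, -0.6]
finger_gap: 32.9
clock: 1.8
eef_pos: [432.4, -310.1, 205.4]
eef_rot: [-3.142, 0.0, -0.391]
wrist_force: [-0.8, 0.6, 0.1]
finger_gap: 15.9
```

```bash
python3 -m jog '[[0,-0.4,3,0,0,0,17],[0,0,4,0,0,0,17],[0,0,4,0,0,0,17],[0,0,3.5,0,0,0,17],[0,0,1,0,0,0,17],[0,0,0,0,0,0,17]]'
python3 - <<'E'
from h import *
for n,(r,c_) in (("scene",(165,250)),("top",(140,240))):
    c=vision.camera(n)["color"]
    a=c[r:r+135,c_:c_+160]; cv2.imwrite(f"pics/{n}1.png",cv2.resize(a,None,fx=4.4,fy=4.4,interpolation=cv2.INTER_CUBIC))
E
```

```text
clock: 2.4
eef_pos: [433.7, -306.2, 49.9]
eef_rot: [-3.141, 0.002, -0.392]
wrist_force: [0.2, 0.0, 0.1]
finger_gap: 16.2
```

View pics/scene1.png

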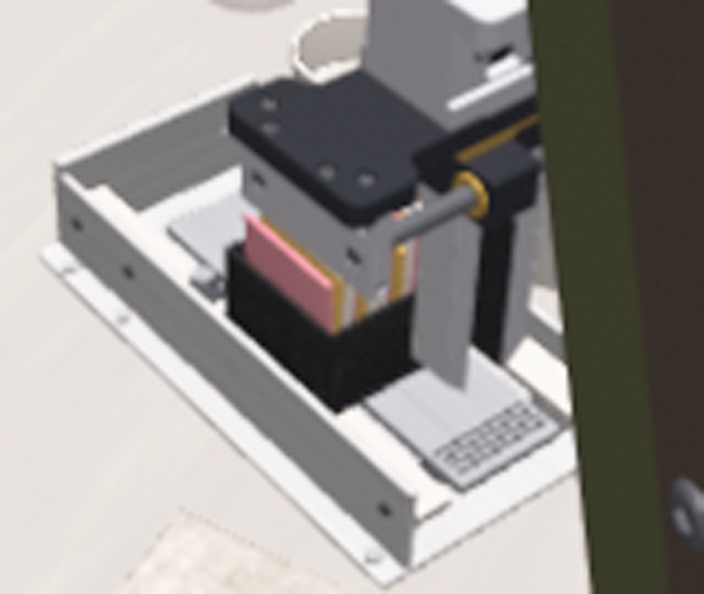

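View pics/top1.png

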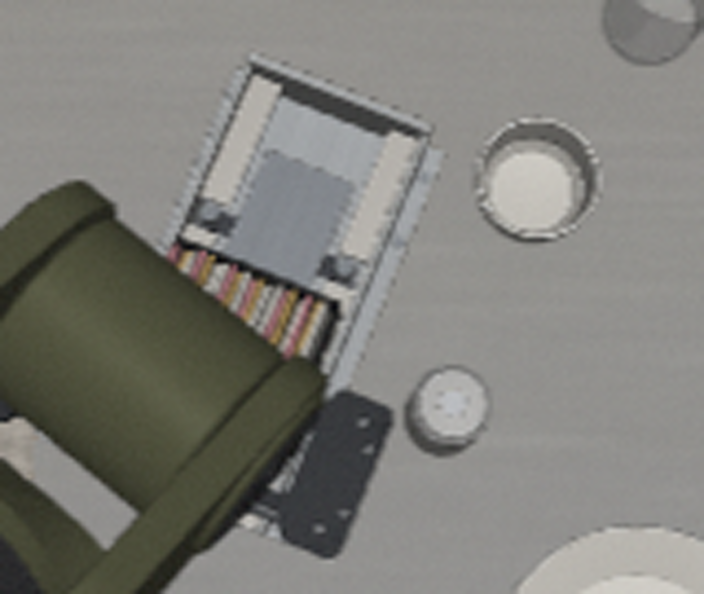

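Run:
```python
from h import *
from math import *
c=vision.camera("scene");T=np.linalg.inv(np.array(c["cam_to_world"]))
th=-.391;R=np.array([[cos(th),-sin(th)],[sin(th),cos(th)]])
for p in [(x,y,147) for x in(-37,37) for y in(-88,88)]+[(8,20,50),(8,-20,50),(-8,20,50)]:
    w=R@p[:2]+[433.7,-306.2]; q=T@[*w,p[2],1]; u=c["fx"]*q[0]/q[2]+c["cx"];v=c["fy"]*q[1]/q[2]+c["cy"]
    print(p,((u-250)*4.4).round(),((v-165)*4.4).round())
a=c["color"][60:310,230:480]; cv2.imwrite("pics/s2.png",cv2.resize(a,(600,600),interpolation=cv2.INTER_CUBIC))
```

```text
(-37, -88, 147) 741.0 115.0
(-37, 88, 147) 357.0 321.0
(37, -88, 147) 591.0 19.0
(37, 88, 147) 214.0 200.0
(8, 20, 50) 409.0 373.0
(8, -20, 50) 489.0 328.0
(-8, 20, 50) 439.0 398.0
```

View pics/s2.png

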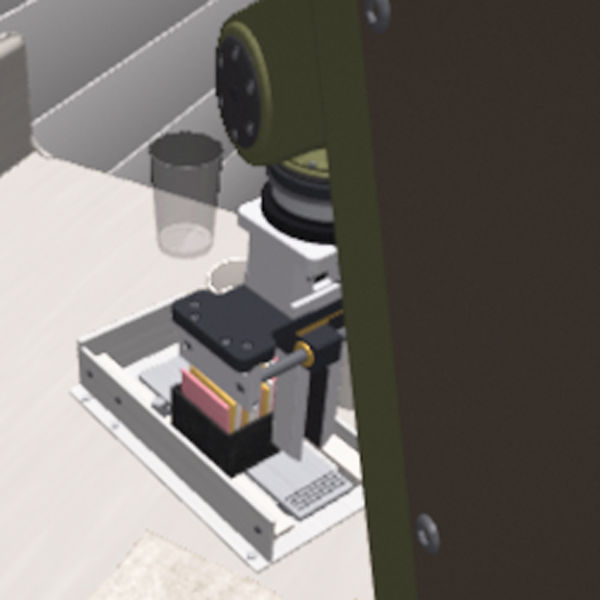

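```bash
python3 -m jog '[[0,0,1.8,0,0,0,17],[0,0,0,0,0,0,17]]'; python3 -m jog '[[0,0,0.7,0,0,0,17],[0,0,0.5,0,0,0,17],[0,0,0,0,0,0,17],[0,0,0,0,0,0,17]]'
```

```text
clock: 2.75
eef_pos: [433.9, -306.3, 32.5]
eef_rot: [-3.141, 0.0, -0.394]
wrist_force: [-0.6, -0.5, -0.3]
finger_gap: 15.8
clock: 3.15
eef_pos: [434.5, -306.8, 21.1]
eef_rot: [3.141, -0.001, -0.394]
wrist_force: [1.9, -1.5, 4.3]
finger_gap: 15.9
```

```bash
python3 -m jog '[[0,0,0.4,0,0,0,17],[0,0,0,0,0,0,17]]';python3 -m jog '[[0,0,0.3,0,0,0,17],[0,0,0,0,0,0,17]]'
```

```text
clock: 3.35
eef_pos: [434.4, -306.7, 16.8]
eef_rot: [3.141, -0.001, -0.394]
wrist_force: [2.0, -1.8, 5.0]
finger_gap: 16.0
clock: 3.55
eef_pos: [434.5, -306.8, 15.0]
eef_rot: [3.141, -0.001, -0.394]
wrist_force: [-2.1, 1.6, 17.3]
finger_gap: 16.2
```

```bash
python3 -m jog '[[0,0,-0.05,0,0,0,17]]'
python3 - <<'E'
from h import *
c=vision.camera("top")["color"]
a=c[140:275,240:380]; cv2.imwrite(f"pics/top2.png",cv2.resize(a,None,fx=4.4,fy=4.4,interpolation=cv2.INTER_CUBIC))
E
```

```text
clock: 3.65
eef_pos: [434.4, -306.8, 15.1]
eef_rot: [3.141, -0.001, -0.394]
wrist_force: [0.8, -1.6, 8.3]
finger_gap: 15.8
```

View pics/top2.png

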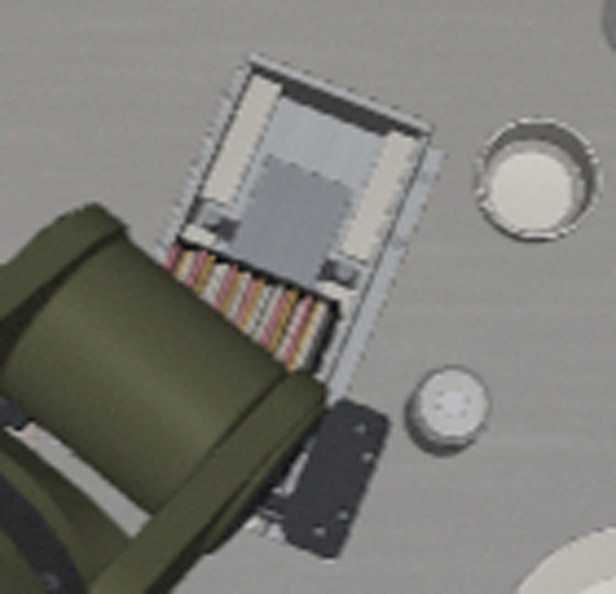

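```bash
python3 -m jog '[[0.5,0,0,0,0,0,17],[0.5,0,0,0,0,0,17],[0.4,0,0,0,0,0,17],[0.4,0,0,0,0,0,17],[0.4,0,0,0,0,0,17]]'; python3 -m jog '[[0.5,0,0,0,0,0,17],[0.5,0,0,0,0,0,17]]'
```

```text
clock: 4.2
eef_pos: [451.3, -313.8, 14.8]
eef_rot: [-3.141, 0.008, -0.394]
wrist_force: [-27.6, 9.3, 32.4]
finger_gap: 15.7
clock: 4.4
eef_pos: [460.5, -317.7, 14.8]
eef_rot: [-3.141, 0.008, -0.394]
wrist_force: [-27.6, 9.3, 32.2]
finger_gap: 16.4
```

```bash
python3 -m jog '[[0.2,0,-0.06,0,0,0,17],[0.2,0,0,0,0,0,17]]'
python3 - <<'E'
from h import *
for n,(r,c_) in (("scene",(165,250)),("top",(140,240))):
    c=vision.camera(n)["color"]
    a=c[r:r+135,c_:c_+160]; cv2.imwrite(f"pics/{n}3.png",cv2.resize(a,None,fx=4.4,fy=4.4,interpolation=cv2.INTER_CUBIC))
E
```

```text
clock: 4.6
eef_pos: [465.2, -319.5, 15.0]
eef_rot: [-3.141, 0.006, -0.394]
wrist_force: [-19.7, 6.6, 21.8]
finger_gap: 16.1
```

View pics/scene3.png

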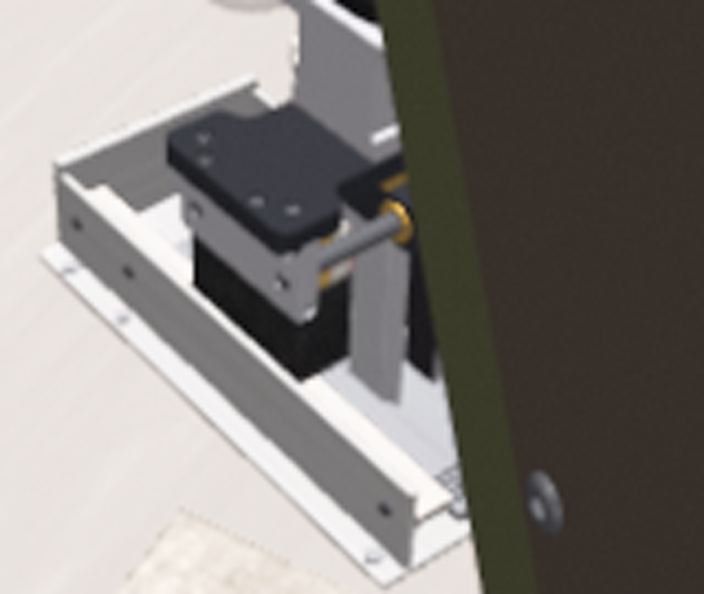

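View pics/top3.png

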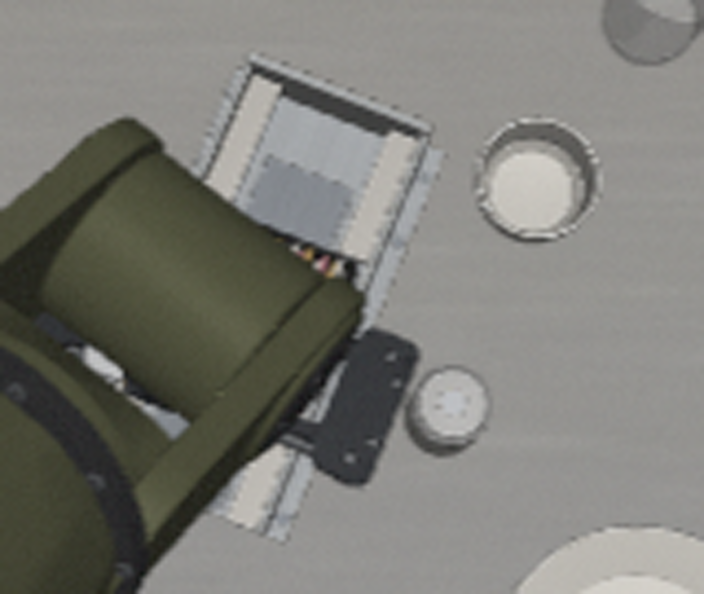

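```bash
python3 -m jog '[[0.5,0,-0.05,0,0,0,17],[0.5,0,0,0,0,0,17],[0.5,0,0,0,0,0,17],[0.5,0,0,0,0,0,17]]';  python3 -m jog '[[0.5,0,0,0,0,0,17],[0.5,0,0,0,0,0,17],[0.5,0,0,0,0,0,17],[0.5,0,0,0,0,0,17]]'
```

```text
clock: 5.1
eef_pos: [484.1, -327.2, 15.2]
eef_rot: [-3.141, 0.005, -0.394]
wrist_force: [-12.4, 4.6, 12.5]
finger_gap: 15.8
clock: 5.5
eef_pos: [502.7, -335.0, 15.2]
eef_rot: [-3.141, 0.005, -0.394]
wrist_force: [-12.7, 4.6, 12.7]
finger_gap: 16.2
```

```bash
python3 -m jog '[[0.5,0,0,0,0,0,17],[0.5,0,0,0,0,0,17],[0.5,0,0,0,0,0,17],[0.5,0,0,0,0,0,17],[0.5,0,0,0,0,0,17],[0.5,0,0,0,0,0,17]]';  python3 -m jog '[[0.3,0,0,0,0,0,17],[0.2,0,0,0,0,0,17]]'
python3 - <<'E'
from h import *
for n,(r,c_) in (("scene",(165,250)),("top",(140,240))):
    c=vision.camera(n)["color"]
    a=c[r:r+135,c_:c_+160]; cv2.imwrite(f"pics/{n}4.png",cv2.resize(a,None,fx=4.4,fy=4.4,interpolation=cv2.INTER_CUBIC))
E
```

```text
clock: 6.1
eef_pos: [530.4, -346.6, 15.2]
eef_rot: [-3.141, 0.004, -0.394]
wrist_force: [-11.3, 4.8, 11.6]
finger_gap: 16.1
clock: 6.3
eef_pos: [535.1, -348.5, 15.2]
eef_rot: [-3.141, 0.004, -0.394]
wrist_force: [-11.2, 5.6, 12.7]
finger_gap: 16.0
```

View pics/scene4.png

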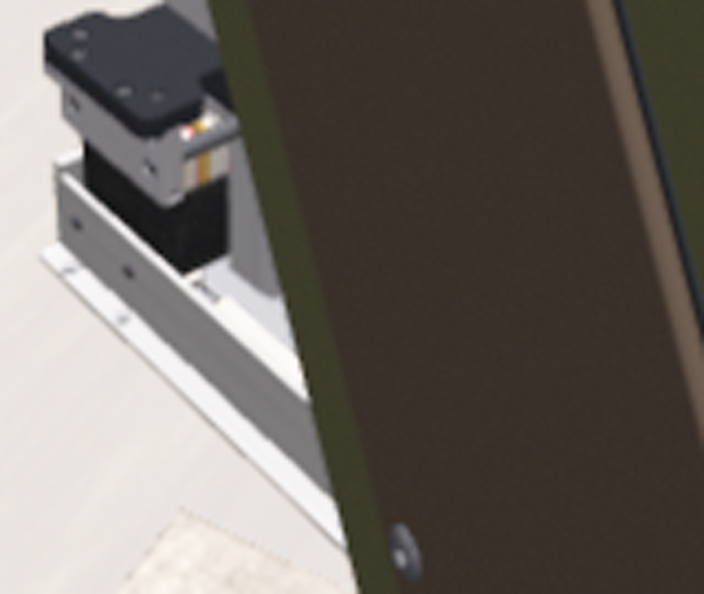

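View pics/top4.png

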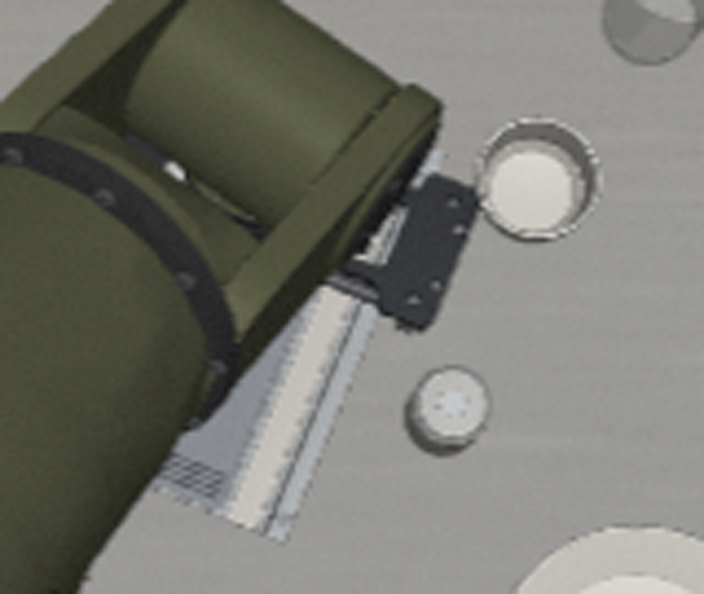

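```bash
python3 -m jog '[[0.2,0,0,0,0,0,17],[0.1,0,0,0,0,0,17]]'; python3 -m jog '[[0.1,0,0,0,0,0,17],[0,0,0,0,0,0,17]]'; python3 -m jog '[[0.1,0,0,0,0,0,17],[0,0,0,0,0,0,17]]'
```

```text
clock: 6.6
eef_pos: [537.8, -349.7, 15.2]
eef_rot: [-3.141, 0.004, -0.394]
wrist_force: [-11.2, 3.8, 12.1]
finger_gap: 15.8
clock: 6.8
eef_pos: [538.8, -350.1, 15.2]
eef_rot: [-3.141, 0.004, -0.394]
wrist_force: [-10.3, 3.9, 11.1]
finger_gap: 16.0
clock: 7.0
eef_pos: [539.7, -350.4, 15.2]
eef_rot: [-3.141, 0.004, -0.394]
wrist_force: [-9.9, 3.5, 11.1]
finger_gap: 15.8
```

```bash
python3 -m jog '[[0.1,0,0,0,0,0,17],[0,0,0,0,0,0,17]]'; python3 -m jog '[[0.1,0,0,0,0,0,17],[0,0,0,0,0,0,17]]'; python3 -m jog '[[0.1,0,0,0,0,0,17],[0,0,0,0,0,0,17]]'
```

```text
clock: 7.2
eef_pos: [539.8, -350.4, 15.2]
eef_rot: [-3.141, 0.006, -0.394]
wrist_force: [-17.5, 8.4, 15.4]
finger_gap: 15.7
clock: 7.4
eef_pos: [539.8, -350.3, 15.2]
eef_rot: [-3.141, 0.009, -0.394]
wrist_force: [-27.7, 13.3, 20.3]
finger_gap: 16.1
clock: 7.6
eef_pos: [539.8, -350.2, 15.2]
eef_rot: [-3.14, 0.012, -0.394]
wrist_force: [-37.6, 18.3, 27.1]
finger_gap: 16.0
```

```bash
python3 -m jog '[[-0.3,0,0,0,0,0,17],[-0.3,0,0,0,0,0,17],[0,0,0,0,0,0,17]]'; python3 -m jog '[[0,0,-0.5,0,0,0,17],[0,0,-0.8,0,0,0,17],[0,0,-1,0,0,0,17],[0,0,-2,0,0,0,17],[0,0,-4,0,0,0,17],[0,0,-4,0,0,0,17],[0,0,-4,0,0,0,17]]'; python3 -m jog '[[-4,0,0,0,0,0,17],[-4,0,0,0,0,0,17],[-4,0,0,0,0,0,17],[-4,0,0,0,0,0,17],[0,0,0,0,0,0,17]]'
python3 - <<'E'
from h import *
for n,(r,c_) in (("scene",(165,250)),("top",(140,240))):
    c=vision.camera(n)["color"]
    a=c[r:r+135,c_:c_+160]; cv2.imwrite(f"pics/{n}5.png",cv2.resize(a,None,fx=4.4,fy=4.4,interpolation=cv2.INTER_CUBIC))
E
```

```text
clock: 7.9
eef_pos: [538.5, -349.9, 15.9]
eef_rot: [3.141, -0.001, -0.394]
wrist_force: [1.4, -1.0, 5.9]
finger_gap: 15.9
clock: 8.6
eef_pos: [537.7, -349.4, 179.8]
eef_rot: [-3.141, 0.002, -0.394]
wrist_force: [0.6, -0.6, 0.0]
finger_gap: 15.8
clock: 9.1
eef_pos: [387.2, -286.5, 178.3]
eef_rot: [-3.141, 0.002, -0.395]
wrist_force: [1.2, -0.3, -0.1]
finger_gap: 15.9
```

View pics/scene5.png

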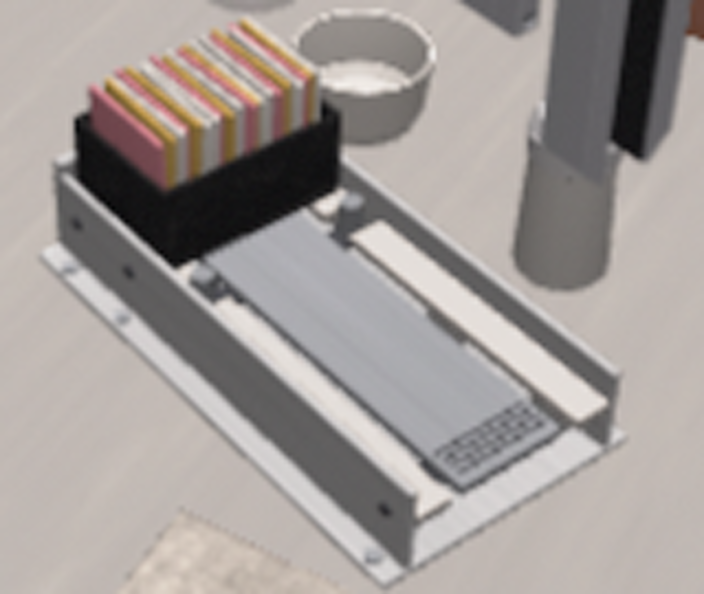

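View pics/top5.png

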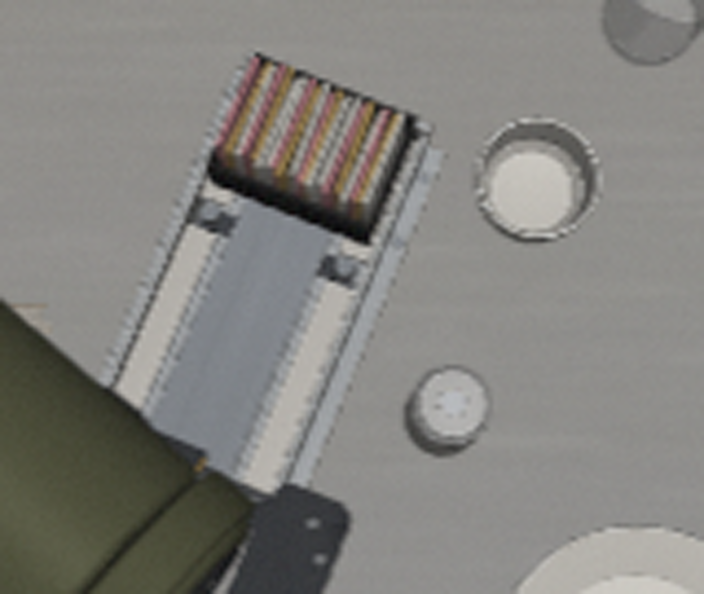

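Run:
```python
from h import *
from math import *
from cell import order
c=vision.camera("top");th=-.390;R=np.array([[cos(th),-sin(th)],[sin(th),cos(th)]])
for u,v in((210,178),(368,243)): print(((ray(c,(u+.5)/4.4+239.5,(v+.5)/4.4+139.5,30)[:2]-[533,-347.3])@R).round(1))
order.sign_off(); print(monitor.read_state()["clock"])
```

```text
[18.  46.9]
[ 16.8 -43.3]
the job is handed in; nothing more can be done
the job is handed in; nothing more can be done
```

The caddy stands against the end wall with both stop pins up behind it, and the job was handed in at about 9 s of the 35 s allowed.

I pressed the bar to its stop with the fingertips, behind the caddy, and the top view showed the pins down before I pushed. I kept the bar down for the whole push. At the end wall I backed off about 1 mm, lifted straight up and moved the hand away.

**Last checks:**
- **End wall:** over the last 3 mm of commanded push the caddy stopped moving and the horizontal wrist force rose from about 10 N to about 42 N.
- **Caddy position:** its near wall measures lane x of about 17 to 18 mm. The expected value is 16 mm, and my camera readings were good to about 2 mm. It stands square in the lane.
- **Bar during the push:** the tip height read 14.8 to 15.2 mm at every check, which is the bar's stop. It was 15.9 mm after backing off, when the caddy was already past the pins.
- **Bystanders:** the shaker and small cup look unmoved in the last top view.

**Forces:** early in the push the fingertips bore on the bar with about 32 N, more than needed, so I eased off to about 12 N. The highest wrist force I read was about 50 N, when the caddy was pressed against the wall.

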